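# Lever up the heavy lid of a transit crate with the pry bar and hold it

## Task

The heavy lid of the wooden crate is still held shut by the wooden turn-button on the crate's end nearer the robot, which lies across the lid's edge: push it round with a fingertip until it is completely off the lid. Then press down the long, rubber-sleeved end of the pry bar, which already rests on its fulcrum block with its toe under the lid, until the lid's front edge has risen at least 30 mm, so that a workmate can slide a wedge into the gap, and finish while holding it there, fingertips still pressing the bar down. Only push and press: do not grip the bar or lift it out of its fulcrum, and leave the other things on the bench where they are.

Things in the scene. Friction and masses are not known exactly. Their poses are not given: they have to be found in the camera images.
- crate: Fixed plywood crate, 260 (x) x 300 (y) x 160 mm high; origin: centre of its underside, on the bench. Its -x is the front, where the pry bar is; its +y end is nearer the robot. On top, flush at 160 mm, the lid lies between two fixed 40 mm wide end cleats. A second turn-button, on the -y cleat, already lies along its cleat.
- lid (a joint): Angle of the lid about its hinge on the crate's back edge (crate x = +130, z = 140 mm). 0 = shut; grows as the front edge rises; 0.10 rad = front edge 30 mm up. Plywood with a steel face, 20 mm thick, about 4 to 6.5 kg: it falls shut by its own weight, and cannot rise while the turn-button lies over it.
- lid_front_edge (a point): Middle of the lid's front edge, on its top face, 300 mm from the hinge, 160 mm high when shut. In the crate's frame the lid spans y = -107 to +107 and x = -170 to +130 mm, so it overhangs the front wall by 40 mm.
- turn_button (a joint): Angle of the turn-button about its upright screw. 0 = straight across, one half over the lid, the other sticking out over the crate's +y end; positive = the half over the lid swings to the crate's back (crate +x), counterclockwise from above; stops at +-1.62. It is off the lid beyond 1.2 rad either way. Stiff (about 0.07 N m): stays where it is left.
- button_screw (a point): Centre of the wooden turn-button, on its top face, 175.5 mm high, at crate x = -90, y = +128 mm. The button is a bar 84 mm long, 18 mm wide, 14 mm thick, with round ends, screwed down at its middle; its underside is 1.5 mm above lid and cleat.
- button_end (a point): Tip of the half of the turn-button that lies over the lid at the start: 42 mm from the screw, half-way up its thickness.
- fulcrum: Fixed fulcrum in front of the crate: two stacked timber blocks, the lower 90 x 100 mm, topped by a round steel crown bar (16 mm diameter, lying across the pry bar) between two steel cheeks that stop the pry bar slipping sideways. Origin: centre of its underside; axes as the crate's. The crown is 70 mm in front of the lid's front edge.
- fulcrum_crown (a point): Top of the steel crown bar, 152 mm high, where the pry bar rests: the pivot of the pry bar.
- bar: Loose straight steel pry bar, 360 x 24 x 12 mm, 0.8 kg, resting on the crown with a small lug under it each side of the crown. Origin: on its underside, over the crown; its -x points along it to the long end (260 mm away), +x to the toe (100 mm away, 30 mm under the lid's overhang), z out of its top. The long end's last 110 mm wear a black rubber sleeve, 30 mm wide, 18 mm thick.
- bar_press (a point): Place to press: on top of the rubber sleeve, on the centre line, 30 mm from the long end, 230 mm from the crown. At the start the bar slopes up about 20 degrees to its long end, and this point is about 245 mm high; the lid is 30 mm up when the bar is 2 degrees past level, about 43 mm at 8 degrees past. It takes about 4 to 15 N downwards, more towards the end.
- bar_seat (a point): Point of the bar's underside that sits on the crown.
- wedge_a: Bystander: loose timber wedge, 100 x 36 x 30 mm, beside the pry bar.
- wedge_b: Bystander: a second such wedge, near the fulcrum.
- hammer: Bystander: claw hammer lying beside the pry bar, on the robot's side.
- tape_roll: Bystander: roll of packing tape lying flat, 100 mm across, 48 mm high.
- carton: Bystander: small cardboard box, 110 x 140 x 70 mm.
- film_roll: Bystander: upright roll of stretch film, 90 mm across, 202 mm high.
- tape_stand: Bystander: bench tape dispenser, 150 x 55 mm, 80 mm high.
Mind the look-alikes: they are no part of the job. Leave any blue or pink look-alike of the fulcrum alone.

How it is judged:
On the way, in this order (a step that is already met when the one before it is completed fails the run):
1. the turn-button is turned completely off the lid ((value of joint turn_button above 1.2 rad or value of joint turn_button below -1.2 rad)), for 0.2 s.
2. the bar is pressed down and the lid's front edge is at least 30 mm up (value of joint lid above 0.1 rad and contact force between the fingers and bar above 1.5 N), for 0.5 s.
At the end, for the whole second after the job is handed in: The fingers still press the bar (more than 1.5 N), the lid's angle is over 0.10 rad (front edge at least 30 mm up), the turn-button is more than 1.2 rad round, and the bar's seat is within 15 mm of the crown (all of step 2 and (value of joint turn_button above 1.2 rad or value of joint turn_button below -1.2 rad) and distance between bar_seat and fulcrum_crown below 0.015 m); the arm keeps its last pose, push and grip.
It fails at once if the pry bar is lifted or knocked out of its fulcrum (seat more than 25 mm from the crown) (distance between bar_seat and fulcrum_crown above 0.025 m).
It fails at once if the pry bar is gripped or forced (more than 35 N from the fingers) (contact force between the fingers and bar above 35 N).
It fails at once if one of the other things is moved by more than 30 mm (distance of any of wedge_a, wedge_b, hammer, tape_roll, carton, film_roll, tape_stand from where it was at the start of the episode above 0.03 m).
It also fails if it takes over 48 s, if anything falls off the work surface, if the arm or the gripper's body presses on something with over 40 N, if the wrist force passes 120 N, or if a joint passes its speed limit or range.

## Robot

A 7-joint arm with a two-finger parallel gripper is mounted at the origin on the work surface. World frame = base frame: x ahead of the robot, y to its left, z up, the work surface at z = 0. Lengths are in m, angles in rad, forces in N, time in s.
With the tool pointing down it reaches from about 0.425 to 0.925 m from the base axis. Payload 6.8 kg.
Tool frame: the origin (TCP) lies on the front face of the gripper's body, between the roots of the fingers; the fingertips stand 73 mm ahead of it and the grasp point (between the pads) lies 54 mm ahead of it; z points along the fingers, y is the direction in which the jaws open and shut (so a half turn about z gives the same grasp; the last joint's range is limited). The gripper opens to 85 mm and grips with 20 to 120 N. Pads are 22 mm wide; open, the fingers measure 114 mm over their backs; the gripper's body (76 mm by 85 mm) begins 54 mm behind the grasp point. The pads swing forward as they close: fully open they stand 13 mm farther back than shut.
Start: joints at [-1.451, 0.477, 0.022, 1.555, -0.011, 1.109, -0.083], TCP at [0.152, 0.658, 0.304] pointing down, gripper open.
Joint ranges: [-2.96, 2.96], [-0.34, 2.1], [-1.41, 1.46], [0.24, 2.44], [-1.37, 4.51], [0.17, 1.92], [-2.96, 2.96]. Speed limits (rad/s): [2.39, 2.39, 3.14, 3.14, 3.14, 3.14, 3.14].

## Interface

Orientations are given as a rotation vector (axis times angle).
In Python, from bench import * gives the robot as it stands.
- The arm moves only by the tool jog_arm, never from a script. Its argument "plan" is a list of rows, each a list of 2 entries, a list of its own where there are three numbers: the shift along the world's x, y, z in cm, then the turn about the world's z in rad. In form: [[[tx, ty, tz], twist], ...]. A call has 1 to 12 rows; each row shifts and turns the commanded pose from where the row before left it; what a row does not reach is not made up. A row lasts 1/10 s, in which the tool goes at most 50 mm and 8.59 degrees, less where a joint would pass 70% of its speed; a pose out of reach is approached as far as the arm can. A call is refused whole if a number of a shift passes 5 or a number of a turn 0.15, either way. A call with a gripper value outside its range is refused whole. "hand" is the finger opening in cm, from 0 to 8.54, set as the call begins (left out, the last holds). The fingers move at their own pace and stop on an object; "grip_force" is the grip in N (left out, the last holds). Time passes only in rows, so rows that do not move let the fingers close. It gives the time, the measured TCP pose, the force and the opening at its end, in the units of the state.
- get_obs(): the state, without advancing time (a new reading comes with each control period).
- grab_frame(name): name is "scene" or "top" or "wrist"; returns the picture (384x512x3 uint8, red, green, blue); there is no depth.
- get_calibration(name): a dict with "intrinsics" (3x3 intrinsics, pixels), "k1" (the pictures are not rectified: a ray, as slopes to the right and down, at radius r is drawn at 1 + k1 r^2 times it, then the intrinsics apply), "xyz" and "orientation" of the camera in the world. Camera axes: x right, y down, z forward; pixel columns grow to the right and rows downward; lengths in m; the calibration is good to about 2 mm. A picture is of the moment at which its call begins: read the wrist's pose just before it. get_calibration takes no time and is no camera call; for the wrist camera it gives the pose at the moment of the call.
- hand_in(): hands the job in, once; it reports no verdict.
The state is a dict: "clock": time; "joints": joint angles; "qvel": joint speeds; "tau": joint torques, N m; "tcp_pos": TCP position; "orientation": TCP orientation; "contact_force": force on the tool from outside, world axes, zero at the start; "moment": the same for the moment, N m; "grip_width": finger opening in m.
Only numpy, scipy, OpenCV 4.12 (cv2) and the standard library are available. Lean on these libraries where they do the work, as an engineer would, in place of code of your own. Each camera call takes 0.05 s, during which the arm holds its last target. There are 200 camera calls.

## Working session

There is one attempt and no reset: what is moved stays moved. The work goes in short steps, Python scripts to look and compute and a tool call to move; the robot and the scene stay as the last step left them, time stands still between calls to the robot, and variables do not carry over. Pictures are saved under pics/ and viewed, about 8 in all and at most 12, crops included, and the job is handed in when it is done.

Besides the shell and the picture viewer there is one more tool, called after "Call:" in YAML: its name, and indented under it one key for each argument. jog_arm: Moves the arm, as the interface text tells. Its arguments: {"type":"object","properties":{"plan":{"type":"array","items":{"type":"array"}},"hand":{"type":"number"},"grip_force":{"type":"number"}},"required":["plan"]}

```bash
mkdir -p pics; ls; cat > h.py <<'E'
from bench import *
import numpy as np, cv2
from scipy.spatial.transform import Rotation as R
def cal(n):
    c=get_calibration(n); K=np.array(c["intrinsics"]); o=np.array(c["orientation"])
    return K,float(c["k1"]),np.array(c["xyz"]),(R.from_rotvec(o).as_matrix() if o.size==3 else o)
def ray(c,uv):
    K,k1,p,Rm=c
    d=np.array([(uv[0]-K[0,2])/K[0,0],(uv[1]-K[1,2])/K[1,1]]); s=d.copy()
    for _ in range(20): s=d/(1+k1*(s@s))
    v=Rm@np.array([s[0],s[1],1]); return p,v/np.linalg.norm(v)
def plane(c,uv,z):
    p,v=ray(c,uv); return p+v*(z-p[2])/v[2]
def tri(c1,u1,c2,u2):
    p,a=ray(c1,u1);q,b=ray(c2,u2)
    t=np.linalg.lstsq(np.c_[a,-b],q-p,rcond=None)[0]
    x,y=p+a*t[0],q+b*t[1]; return (x+y)/2,np.linalg.norm(x-y)
def proj(c,P):
    K,k1,p,Rm=c
    v=Rm.T@(np.array(P)-p); s=v[:2]/v[2]; s=s*(1+k1*(s@s)); return K[:2,:2]@s+K[:2,2]
E
python3 - <<'E'
from h import *
for n in("scene","top","wrist"):
    f=grab_frame(n); cv2.imwrite(f"pics/{n}0.png",f[...,::-1]); np.save(f"pics/{n}0.npy",f); c=cal(n); print(n,c[0].round(1).tolist(),c[1],c[2].round(3),c[3].round(2).tolist())
print(get_obs())
E
```

```text
pics
scene [[346.6, 0.0, 253.8], [0.0, 346.6, 195.2], [0.0, 0.0, 1.0]] 0.009521917074860544 [0.901 0.626 0.889] [[-0.88, 0.33, -0.34], [0.48, 0.63, -0.61], [0.02, -0.7, -0.71]]
top [[408.8, 0.0, 260.0], [0.0, 408.8, 187.4], [0.0, 0.0, 1.0]] -0.13448829778592328 [ 0.397 -0.009  1.357] [[-0.0, -0.99, 0.13], [-1.0, 0.0, 0.0], [-0.0, -0.13, -0.99]]
wrist [[283.0, 0.0, 251.4], [0.0, 283.0, 193.2], [0.0, 0.0, 1.0]] -0.04135542278310031 [0.072 0.675 0.373] [[0.23, 0.92, 0.31], [0.97, -0.21, -0.07], [-0.0, 0.32, -0.95]]
{'clock': 0.15, 'joints': array([-1.45108424,  0.47763302,  0.02236566,  1.55619011, -0.01148802,
        1.10931626, -0.08307325]), 'qvel': array([ 0.0005638 , -0.00234767, -0.00031248, -0.00253906, -0.00024311,
        0.00107132,  0.00169264]), 'tau': array([ 2.57385938e-03, -5.96922755e+01,  1.60989750e+00, -2.81489754e+01,
        1.25705174e-02,  6.48444460e-03, -2.04442449e-05]), 'tcp_pos': array([0.15238013, 0.65722097, 0.30314853]), 'orientation': array([-3.57016121e-01, -3.12119733e+00,  2.22677206e-03]), 'contact_force': array([-0.49201344,  0.08417406, -1.53642379]), 'moment': array([0.01417614, 0.00051411, 0.01492094]), 'grip_width': 0.08520387462871352}
```

View pics/top0.png

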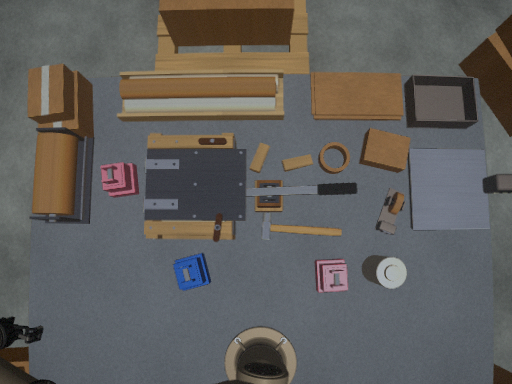

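View pics/scene0.png

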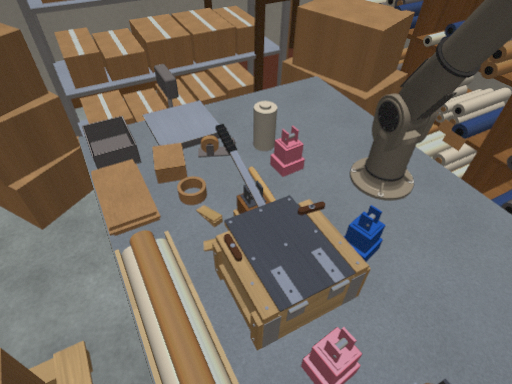

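```bash
python3 - <<'E'
from h import *
t=np.load("pics/top0.npy");s=np.load("pics/scene0.npy")
a=cv2.resize(t[120:250,135:365],None,fx=3.4,fy=3.4,interpolation=cv2.INTER_CUBIC)
cv2.imwrite("pics/tz.png",a[...,::-1])
a=cv2.resize(s[120:290,190:340],None,fx=3.5,fy=3.5,interpolation=cv2.INTER_CUBIC)
cv2.imwrite("pics/sz.png",a[...,::-1])
E
```

```text
(no output)
```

View pics/tz.png

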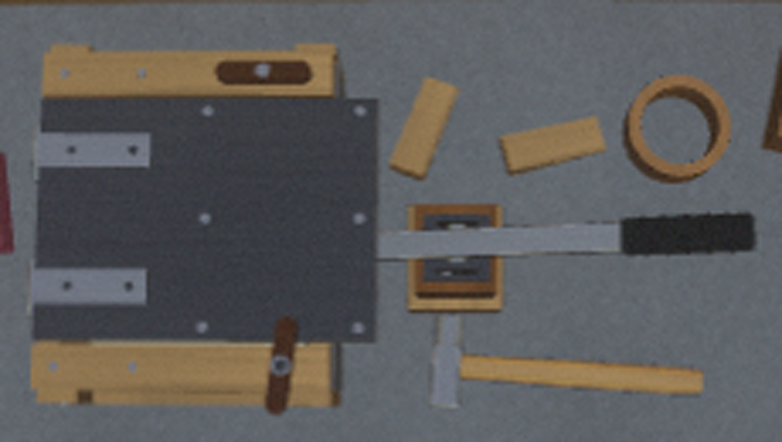

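View pics/sz.png

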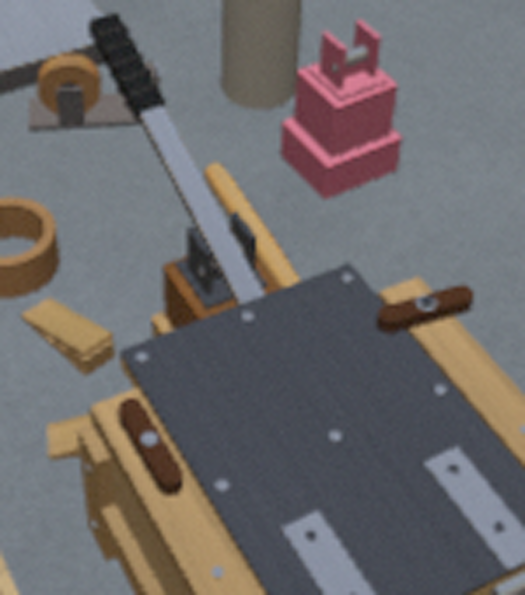

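```bash
python3 - <<'E'
from h import *
T,S=cal("top"),cal("scene")
tp=lambda x,y:((x+.5)/3.4-.5+135,(y+.5)/3.4-.5+120)
sp=lambda x,y:((x+.5)/3.5-.5+190,(y+.5)/3.5-.5+120)
for n,a,b in [("screw",(280,365),(428,302)),("lidnear",(376,343),(350,265)),("lidfar",(378,99),(122,354)),
 ("btn_in",(286,321),(383,322)),("btn_out",(274,410),(470,296)),("sleeve_end",(754,232),(104,20)),("sleeve_start",(621,236),(147,109)),("lidscrew",(204,218),(335,436)),("lidscrewF",(358,218),(247,316)),("barlidedge",(378,246),(247,300))]:
    P,e=tri(T,tp(*a),S,sp(*b)); print(n,P.round(4),"gap",round(e,4),"plane.16/.1755",plane(T,tp(*a),.16)[:2].round(4),plane(T,tp(*a),.1755)[:2].round(4))
E
```

```text
screw [0.4328 0.122  0.1765] gap 0.004 plane.16/.1755 [0.4348 0.1225] [0.4343 0.1208]
lidnear [0.4528 0.041  0.1556] gap 0.0032 plane.16/.1755 [0.4538 0.0399] [0.4531 0.0392]
lidfar [0.6672 0.0405 0.1554] gap 0.0047 plane.16/.1755 [0.6682 0.039 ] [0.6647 0.0384]
btn_in [0.4713 0.1177 0.1679] gap 0.0025 plane.16/.1755 [0.4727 0.1177] [0.4718 0.1161]
btn_out [0.3945 0.1277 0.1702] gap 0.0047 plane.16/.1755 [0.3962 0.1273] [0.3962 0.1255]
sleeve_end [ 0.5372 -0.2691  0.2428] gap 0.0048 plane.16/.1755 [ 0.5498 -0.2899] [ 0.5478 -0.2862]
sleeve_start [ 0.5405 -0.1662  0.2101] gap 0.0007 plane.16/.1755 [ 0.5464 -0.1728] [ 0.5445 -0.1707]
lidscrew [0.5617 0.1912 0.1605] gap 0.0021 plane.16/.1755 [0.5626 0.1907] [0.5604 0.1881]
lidscrewF [0.5614 0.0565 0.1613] gap 0.002 plane.16/.1755 [0.5624 0.056 ] [0.5603 0.0551]
barlidedge [0.543  0.036  0.1505] gap 0.0098 plane.16/.1755 [0.5379 0.0384] [0.5361 0.0378]
```

The top view shows the crate with its front facing world −y. The nearer button's screw is at px (217,227) and the sleeve end at about (357,188). The scene view agrees: triangulated heights match the text (0.1765 against 0.1755, lid 0.16) and the lid width comes out at 214 mm. The button starts at about −0.13 rad, so I'll push its lid half towards −y.

Call:
jog_arm:
  plan:
    - [[2.6,-4.2,0.2],0.019]
    - [[2.6,-4.2,0.2],0.019]
    - [[2.6,-4.2,0.2],0.019]
    - [[2.6,-4.2,0],0.019]
    - [[2.6,-4.2,0],0.019]
    - [[2.6,-4.2,0],0.019]
    - [[2.6,-4.2,0],0.019]
    - [[2.6,-4.2,0],0.019]
    - [[2.6,-4.2,0],0.019]
    - [[2.6,-4.2,0],0.019]
    - [[2.6,-4.2,0],0.019]
    - [[2.6,-4.2,0],0.019]
  hand: 0
  grip_force: 20

```text
clock: 1.35
tcp_pos: [0.465, 0.1517, 0.31]
orientation: [-0.002, 3.141, 0.001]
contact_force: [1.7, 1.1, -0.4]
grip_width: -0.0002
```

Call:
jog_arm:
  plan:
    - [[0,0,0],0]
    - [[0,0,0],0]
    - [[0,0,0],0]

```text
clock: 1.65
tcp_pos: [0.4638, 0.1547, 0.3097]
orientation: [0.003, -3.141, -0.0]
contact_force: [-0.8, 0.6, -0.1]
grip_width: -0.0
```

```bash
python3 - <<'E'
from h import *
f=grab_frame("wrist"); g=grab_frame("scene")
a=cv2.resize(g[110:290,200:400],(640,576),interpolation=cv2.INTER_CUBIC)
cv2.imwrite("pics/w1.png",np.hstack([cv2.resize(f,(400,300)),cv2.resize(a,(333,300))])[...,::-1])
c=cal("wrist");o=get_obs();print(o["tcp_pos"]);p=o["tcp_pos"]
for d in(.073,.086): print(d,proj(c,p-[0,0,d]),proj(cal("scene"),p-[0,0,d]))
E
```

```text
[0.46369171 0.15508195 0.30975762]
0.073 [253.45466923 249.09091743] [311.84713236 202.3626174 ]
0.086 [253.30241837 238.40656238] [311.18455623 205.76552425]
```

View pics/w1.png

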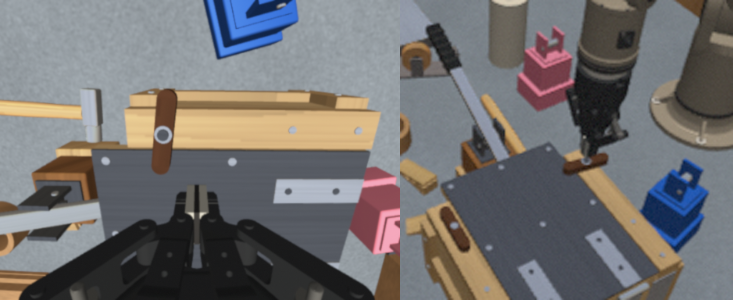

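Call:
jog_arm:
  plan:
    - [[0,0,-1.5],0]
    - [[0,0,-1.5],0]
    - [[0,0,-1],0]
    - [[0,0,-0.5],0]
    - [[0,0,0],0]
    - [[0,0,0],0]
    - [[0,0,0],0]

```text
clock: 2.45
tcp_pos: [0.4647, 0.1538, 0.2655]
orientation: [-0.0, 3.141, 0.001]
contact_force: [-0.3, -0.5, -0.2]
grip_width: 0.0001
```

Call:
jog_arm:
  plan:
    - [[0,0,-0.3],0]
    - [[0,0,-0.3],0]
    - [[0,0,-0.3],0]
    - [[0,0,-0.2],0]
    - [[0,0,0],0]
    - [[0,0,0],0]

```text
clock: 3.05
tcp_pos: [0.4644, 0.1535, 0.2538]
orientation: [0.0, -3.141, 0.0]
contact_force: [0.3, 0.3, 0.1]
grip_width: -0.0
```

```bash
python3 - <<'E'
from h import *
f=grab_frame("wrist");c=cal("wrist");o=get_obs();p=o["tcp_pos"];print(p,o["contact_force"])
g=grab_frame("scene")
print(proj(cal("scene"),p-[0,0,.073]),proj(cal("scene"),p-[0,0,.086]))
print(proj(c,p-[0,0,.073]),proj(c,p-[0,0,.086]))
a=cv2.resize(g[150:240,260:370],(660,540),interpolation=cv2.INTER_CUBIC)
cv2.imwrite("pics/w2.png",np.hstack([cv2.resize(f[100:300,130:380],(400,320)),cv2.resize(a,(391,320))])[...,::-1])
E
```

```text
[0.46446943 0.15357735 0.25392581] [ 0.62787142 -0.25257219  0.05966194]
[308.54104131 216.23570232] [307.93899875 219.36004273]
[253.4563007  249.03283271] [253.30853016 238.34191052]
```

View pics/w2.png

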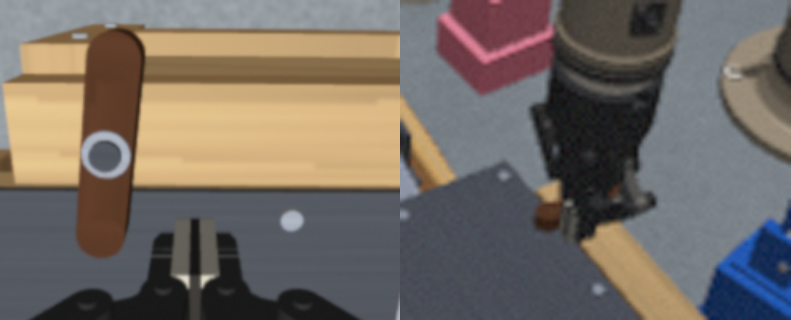

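Call:
jog_arm:
  plan:
    - [[0,0,-0.15],0]
    - [[0,0,-0.15],0]
    - [[0,0,-0.15],0]
    - [[0,0,0],0]
    - [[0,0,0],0]

```text
clock: 3.65
tcp_pos: [0.4644, 0.1536, 0.2493]
orientation: [0.0, -3.141, 0.0]
contact_force: [0.0, 0.7, -0.2]
grip_width: 0.0001
```

Call:
jog_arm:
  plan:
    - [[0,0,-0.15],0]
    - [[0,0,-0.15],0]
    - [[0,0,0],0]
    - [[0,0,0],0]

```text
clock: 4.05
tcp_pos: [0.4644, 0.1536, 0.2464]
orientation: [0.0, -3.141, 0.0]
contact_force: [0.7, 0.1, 0.7]
grip_width: 0.0003
```

Call:
jog_arm:
  plan:
    - [[0,0,-0.15],0]
    - [[0,0,-0.15],0]
    - [[0,0,0],0]
    - [[0,0,0],0]

```text
clock: 4.45
tcp_pos: [0.4644, 0.1536, 0.2434]
orientation: [0.0, -3.141, 0.0]
contact_force: [0.5, -0.0, -0.2]
grip_width: 0.0002
```

Call:
jog_arm:
  plan:
    - [[0,0,-0.15],0]
    - [[0,0,-0.15],0]
    - [[0.1,-0.5,0],0]
    - [[0.1,-0.5,0],0]
    - [[0.1,-0.5,0],0]
    - [[0.1,-0.5,0],0]
    - [[0.1,-0.5,0],0]
    - [[0,-0.5,0],0]
    - [[0,-0.5,0],0]
    - [[-0.1,-0.5,0],0]
    - [[0,0,0],0]

```text
clock: 5.55
tcp_pos: [0.4688, 0.1129, 0.2407]
orientation: [0.001, 3.141, 0.0]
contact_force: [0.4, 1.9, 0.5]
grip_width: 0.0004
```

Call:
jog_arm:
  plan:
    - [[-0.2,-0.4,0],0]
    - [[-0.2,-0.4,0],0]
    - [[-0.2,-0.4,0],0]
    - [[-0.3,-0.3,0],0]
    - [[-0.3,-0.3,0],0]
    - [[-0.2,-0.2,0],0]
    - [[0,0,0],0]
    - [[0,0,0],0]
    - [[0,0,0],0]

```text
clock: 6.45
tcp_pos: [0.454, 0.0933, 0.2402]
orientation: [0.0, -3.14, 0.001]
contact_force: [0.4, -0.0, -0.0]
grip_width: -0.0001
```

```bash
python3 - <<'E'
from h import *
f=grab_frame("wrist");g=grab_frame("top")
cv2.imwrite("pics/w3.png",np.hstack([cv2.resize(f,(427,320)),cv2.resize(g[170:270,160:270],(352,320))])[...,::-1])
E
```

```text
(no output)
```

View pics/w3.png

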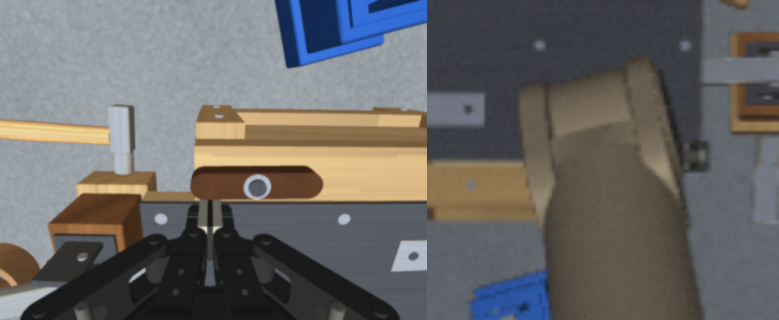

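The button now lies along its cleat, at about −1.5 rad in the wrist view from (192,185) to (323,184). Next is the bar.

Call:
jog_arm:
  plan:
    - [[0.5,0,0.5],0]
    - [[0.3,0,3],0]
    - [[0,0,4],0]
    - [[0,0,4.5],0]
    - [[0.9,-4,0],0]
    - [[0.9,-4,0],0]
    - [[0.9,-4,0],0]
    - [[0.9,-4,0],0]
    - [[1,-4,0],0]
    - [[1,-4,0],0]
    - [[1,-4,0],0]
    - [[1,-4,0],0]

```text
clock: 7.75
tcp_pos: [0.5389, -0.228, 0.3608]
orientation: [-0.001, 3.141, 0.0]
contact_force: [1.5, 0.5, 0.4]
grip_width: -0.0002
```

Call:
jog_arm:
  plan:
    - [[0,-1,0],0]
    - [[0,0,0],0]
    - [[0,0,0],0]
    - [[0,0,0],0]

```text
clock: 8.15
tcp_pos: [0.5387, -0.2344, 0.3603]
orientation: [0.005, -3.141, -0.002]
contact_force: [-0.3, -0.0, 0.3]
grip_width: -0.0002
```

```bash
python3 - <<'E'
from h import *
o=get_obs();print(o["tcp_pos"],o["contact_force"]);f=grab_frame("wrist");c=cal("wrist");g=grab_frame("top")
m=cv2.inRange(f,(0,0,0),(60,60,60))
print([proj(c,P).round(0).tolist() for P in ([.539,-.268,.243],[.539,-.166,.21],[.539,-.241,.245])])
cv2.imwrite("pics/w4.png",np.hstack([f,cv2.resize(g[130:280,230:320],(230,384))])[...,::-1])
E
```

```text
[ 0.53871986 -0.23438376  0.36034884] [-0.31575056 -0.03321031  0.30523038]
[[206.0, 218.0], [335.0, 202.0], [244.0, 219.0]]
```

View pics/w4.png

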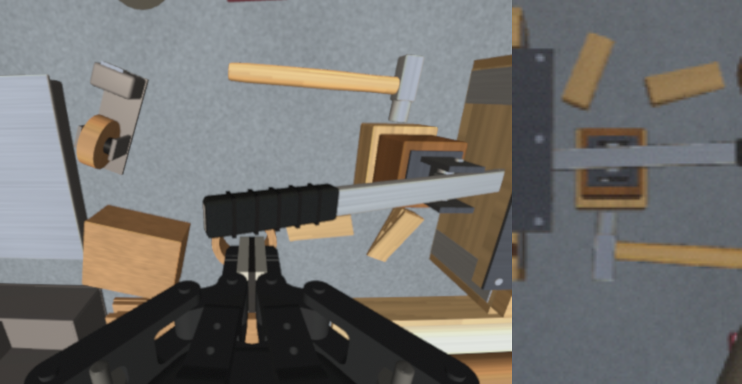

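The sleeve's end and start are at px (207,217) and (336,202), where the model predicts them. I'll descend.

Call:
jog_arm:
  plan:
    - [[0,-0.3,-1.2],0]
    - [[0,-0.3,-1.2],0]
    - [[0,0,-0.8],0]
    - [[0,0,-0.3],0]
    - [[0,0,-0.2],0]
    - [[0,0,-0.2],0]
    - [[0,0,-0.2],0]
    - [[0,0,-0.2],0]
    - [[0,0,0],0]
    - [[0,0,0],0]

```text
clock: 9.25
tcp_pos: [0.5385, -0.2424, 0.3175]
orientation: [-0.0, 3.141, -0.0]
contact_force: [-0.0, 1.4, 0.6]
grip_width: -0.0001
```

Call:
jog_arm:
  plan:
    - [[0,0,-0.2],0]
    - [[0,0,-0.2],0]
    - [[0,0,-0.2],0]
    - [[0,-0.1,-0.2],0]
    - [[0,-0.1,-0.3],0]
    - [[0,0,0],0]
    - [[0,0,0],0]

```text
clock: 9.95
tcp_pos: [0.5388, -0.2454, 0.3073]
orientation: [0.001, 3.14, -0.002]
contact_force: [-0.3, -2.1, 4.4]
grip_width: -0.0001
```

Call:
jog_arm:
  plan:
    - [[0,-0.2,-0.6],0]
    - [[0,-0.2,-0.6],0]
    - [[0,-0.15,-0.6],0]
    - [[0,-0.15,-0.6],0]
    - [[0,-0.15,-0.6],0]
    - [[0,-0.1,-0.6],0]
    - [[0,0,0],0]
    - [[0,0,0],0]

```text
clock: 10.75
tcp_pos: [0.5385, -0.2538, 0.2703]
orientation: [0.0, -3.141, -0.0]
contact_force: [0.1, -2.1, 4.1]
grip_width: -0.0002
```

Call:
jog_arm:
  plan:
    - [[0,-0.1,-0.5],0]
    - [[0,-0.1,-0.5],0]
    - [[0,-0.1,-0.5],0]
    - [[0,-0.05,-0.5],0]
    - [[0,-0.05,-0.5],0]
    - [[0,0,0],0]
    - [[0,0,0],0]

```text
clock: 11.45
tcp_pos: [0.5389, -0.2574, 0.2457]
orientation: [-0.001, 3.141, 0.001]
contact_force: [-0.8, 1.3, 9.1]
grip_width: -0.0003
```

Call:
jog_arm:
  plan:
    - [[0,-0.03,-0.4],0]
    - [[0,-0.03,-0.4],0]
    - [[0,0,-0.4],0]
    - [[0,0,-0.4],0]
    - [[0,0,-0.4],0]
    - [[0,0,-0.4],0]
    - [[0,0,-0.3],0]
    - [[0,0,0],0]
    - [[0,0,0],0]
    - [[0,0,0],0]
    - [[0,0,0],0]

```text
clock: 12.55
tcp_pos: [0.5394, -0.2585, 0.2194]
orientation: [-0.001, 3.139, 0.0]
contact_force: [-0.4, 0.3, 10.6]
grip_width: 0.0003
```

```bash
python3 - <<'E'
from h import *
g=grab_frame("scene");t=grab_frame("top");o=get_obs();print(o["clock"],o["tcp_pos"],o["contact_force"])
cv2.imwrite("pics/s5.png",np.hstack([cv2.resize(g[120:290,190:360],(400,400)),cv2.resize(t[120:250,135:265],(400,400))])[...,::-1])
S=cal("scene")
for z in(.16,.19,.2,.21): print(z,((proj(S,[.668,.04+ (z-.16)*.15,z])-[190,120])*400/170).round(0),((proj(S,[.4535,.04+(z-.16)*.15,z])-[190,120])*400/170).round(0))
E
```

```text
12.65 [ 0.53933523 -0.2584904   0.21935918] [-1.23633673  0.64835056 11.09063564]
0.16 [ 78. 234.] [233. 174.]
0.19 [ 79. 220.] [237. 160.]
0.2 [ 79. 215.] [238. 154.]
0.21 [ 79. 210.] [239. 149.]
```

View pics/s5.png

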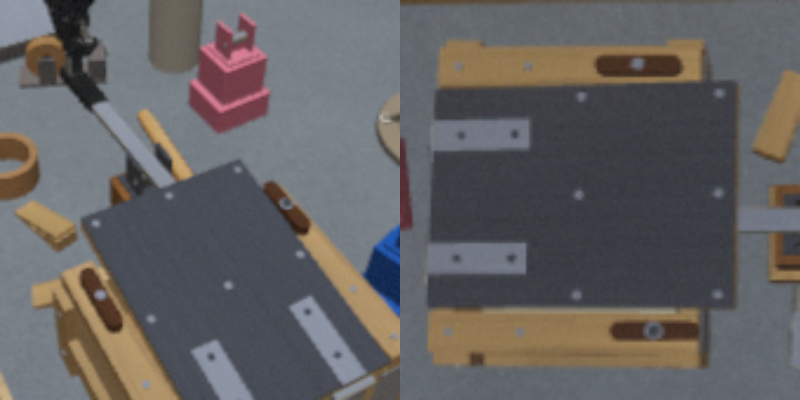

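The lid's front corners, at px (82,217) and (240,160), triangulate to about 35 mm up, and the button lies along its cleat. I'll add a little margin and then hold.

Call:
jog_arm:
  plan:
    - [[0,0,-0.2],0]
    - [[0,0,-0.2],0]
    - [[0,0,0],0]
    - [[0,0,0],0]
    - [[0,0,0],0]
    - [[0,0,0],0]
    - [[0,0,0],0]
    - [[0,0,0],0]
    - [[0,0,0],0]

```text
clock: 13.55
tcp_pos: [0.5394, -0.2584, 0.2155]
orientation: [-0.001, 3.139, 0.0]
contact_force: [-0.3, 0.3, 12.6]
grip_width: 0.0001
```

```bash
python3 - <<'E'
from h import *
o=get_obs();print(o["clock"],o["tcp_pos"],o["contact_force"])
T=cal("top");a=np.load("pics/top0.npy");b=grab_frame("top")
# screw on lid front middle: brightness blob; bystander change check outside crate/arm
d=cv2.absdiff(a,b).max(2)
for n,r in dict(wedges=(135,175,248,315),tape=(140,175,318,350),carton=(128,172,362,410),film=(255,290,375,408),hammer=(210,240,258,300)).items():
    print(n,(d[r[0]:r[1],r[2]:r[3]]>40).mean().round(3))
hand=o["contact_force"][2]
print(hand>4 and o["tcp_pos"][2]<.222)
if hand>4: hand_in()
E
```

```text
13.55 [ 0.53943987 -0.2584324   0.21548566] [-0.32798418  0.32472426 12.59571857]
wedges 0.0
tape 0.003
carton 0.099
film 0.0
hammer 0.0
True
the job is handed in; nothing more can be done
```

I turned the button off the lid, pressed the pry bar down, and handed the job in with the shut fingertips still pressing it. `hand_in()` gave no verdict, so these are my own checks.

- **Turn-button:** I pushed its lid half round towards the crate's front. It lies along its cleat at about −1.5 rad, seen in the wrist, scene and top views.
- **Lid:** with the bar about 5° past level, its front corners measured 30–40 mm up, about 35 mm, in the scene camera. I then pressed about 4 mm lower. By the bar's geometry that puts the lid at about 38 mm, though I did not measure it again.
- **Hold:** the last reading was 12.6 N upwards on the fingers at 13.55 s, with no sign of the bar slipping off its fulcrum. I did not measure the seat-to-crown distance directly.
- **Other things on the bench:** comparing the top view before and after showed the wedges, film roll and hammer unchanged and the tape roll practically so. About 10% of the pixels around the carton changed. The tool did not go near it, so I put this down to the arm or its shadow in the view, but I did not confirm that. I did not compare the tape stand.

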